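# Seat a shaft collar on the spindle flat of a mixer drive and hold it home

## Robot

A 6-joint arm with a two-finger parallel gripper is mounted at the origin on the work surface. World frame = base frame: x ahead of the robot, y to its left, z up, the work surface at z = 0. Lengths are in m, angles in rad, forces in N, time in s.
With the tool pointing down it reaches from about 0.375 to 0.9 m from the base axis. Payload 3.1 kg.
Tool frame: the origin (TCP) lies on the centre line of the jaws, within the pads' length; the fingertips stand ahead of it and the grasp point (between the pads) lies 3 mm ahead of it (robot.tip_reach is the z of the fingertips in the tool frame, in m); z points along the fingers, y is the line along which they close (so a half turn about z gives the same grasp; the last joint's range is limited). The gripper opens to 87 mm and grips with 3 to 60 N. Pads are 19 mm wide; open, the fingers measure 117 mm over their backs; the gripper's body (75 mm by 190 mm) begins 51 mm behind the grasp point.
Start: joints at [-1.288, 0.527, 1.433, -0, 1.181, -0.178], TCP at [0.278, -0.56, 0.209] pointing down, gripper open.
Joint ranges: [-3.08, 3.08], [-0.75, 2.2], [0.22, 2.44], [-1.43, 4.57], [0, 2.65], [-2.85, 2.85]. Speed limits (rad/s): [2.79, 2.79, 3.14, 3.14, 3.14, 3.14].

## Interface

Orientations are given as a unit quaternion [x, y, z, w].
In Python, from rig import sensors, eyes, ticket, robot gives the robot as it stands.
- The arm moves only by the tool drive_tool, never from a script. Its argument "deltas" is a list that holds one entry, the list of rows, each a list of 6 numbers: the shift along the tool's x, y, z in mm, then the turn, a rotation vector about the tool's x, y, z in rad. A call has 1 to 8 rows; each row shifts and turns the commanded pose from where the row before left it, along the tool's axes as they then stand; what a row does not reach is not made up. A row lasts 1/12 s, in which the tool goes at most 41.7 mm and 7.16 degrees, less where a joint would pass 70% of its speed; a pose out of reach is approached as far as the arm can. A call is refused whole if a number of a shift passes 41.7 or a number of a turn 0.125, either way. A call with a gripper value outside its range is refused whole. "gripper" is the opening in per cent of the stroke, from 0 (shut) to 100 (fully open), set as the call begins (left out, the last holds). The fingers move at their own pace and stop on an object; "squeeze" is the grip in N (left out, the last holds). Time passes only in rows, so rows that do not move let the fingers close. It gives the time, the measured TCP pose, the force, the opening and the grip force at its end, in the units of the state.
- sensors.get_obs(): the state, without advancing time (a new reading comes with each control period).
- eyes.camera(name): name is "scene" or "top"; returns a dict with "img" (480x640x3 uint8, red, green, blue), "fov_y" (degrees; the focal length in pixels is half the picture's height over the tangent of half this angle, whatever the lens; pixels are square), "cx", "cy" (the principal point, pixels), "xyz" and "attitude" of the camera in the world. Camera axes: x right, y up, looking along -z (the intrinsics and any distortion apply to the point x, -y, -z); pixel columns grow to the right and rows downward; lengths in m; the calibration is good to about 2 mm. A picture is of the moment at which its call begins. There is no depth.
- ticket.hand_in(): hands the job in; it is judged then, once.
The state is a dict: "time": time; "q": joint angles; "joint_velocities": joint speeds; "joint_torque": joint torques, N m; "position": TCP position; "tool_rot": TCP orientation; "ft_force": force on the tool from outside, world axes, zero at the start; "moment": the same for the moment, N m; "grip_width": finger opening in m; "grip_force": force on a finger pad.
Only numpy, scipy, OpenCV 4.12 (cv2) and the standard library are available. Lean on these libraries where they do the work, as an engineer would, in place of code of your own. Each camera call takes 0.05 s, during which the arm holds its last target. There are 200 camera calls.

## Task

Put the collar that carries the thumb-screw over the upright spindle of the mixer drive and turn it gently until you feel the screw tip find the set-screw flat and the collar drop. Then turn collar and spindle together until the screw points out over the raised rib on the housing, press the collar fully down against the sprung seal ring, and finish while still holding it down there in the fingers, ready for the screw to be tightened. Leave the other loose things on the bench alone.

Things in the scene. Friction and masses are not known exactly. Their poses are not given: they have to be found in the camera images.
- collar_center (a point): The collar to fit: a loose plain steel cylinder, 46 mm outside diameter, 36 mm high, about 250 g, standing upright on the bench, with a round through bore of 22.5 mm. The point is its centre, half-way up; z points up along the bore and -x along the thumb-screw, which stands radially out of its side.
- screw_head (a point): The middle of the thumb-screw's head (14 mm diameter, 10 mm long), 33 mm from the collar's axis, 24 mm above the collar's underside; the head ends 38 mm from the axis.
- drive: The mixer drive, fixed to the bench: a grey housing 170 x 124 mm, 60 mm high, a motor behind it. The origin is on the bench under the spindle's axis, 55 mm behind the housing's front face; -x points to the front, where the rib is; z up. Round the spindle stand a boss of 34 mm diameter, up to 74 mm above the bench, and on it the sprung seal ring.
- spindle_top (a point): The centre of the spindle's top end, 118 mm above the bench; its axes are the drive's and do not turn with the spindle. The spindle is an upright steel shaft of 20 mm diameter (18.4 mm in the top 3 mm), with one set-screw flat along its whole length, 3.5 mm from the axis. It turns in a stiff bearing (0.06 N m) and stays where it is left.
- rib (a point): The middle of the raised rib on top of the housing's front edge (22 x 5 mm, 7 mm high), 42 mm from the spindle's axis along the drive's -x. After the spindle has been dragged round by the collar, the screw tip bears on the flat and rubs; easing the turn back by about 0.1 rad frees it for pressing down.
- seal (a joint): The sprung seal ring (35 mm diameter, 6 mm thick) round the spindle's foot, which slides up and down: 0 is fully up (its top 88 mm above the bench), -0.008 fully down (top at 80 mm, so a collar fully home has its centre 98 mm above the bench). It begins to yield at 4 N and is fully down at 9 N.
- spacer_center (a point): Bystander: a plain steel spacer ring, 46 mm outside diameter, 22 mm high, with no screw. The point is its centre.
- pulley_center (a point): Bystander: a grooved aluminium pulley, 58 mm diameter, 22 mm high. The point is its centre.
- beaker: Bystander: a glass beaker, 70 mm diameter, 90 mm high; origin at the centre of its underside.
- sample: Bystander: an amber sample jar, 50 mm diameter, 100 mm high; origin at the centre of its underside.
- driver: Bystander: a screwdriver lying on the bench, about 0.2 m long along its x.
- brush: Bystander: a brush lying on the bench, about 0.2 m long along its x.
- screw_tip (a point): The inner end of the thumb-screw: a flat-ended tip, 9 mm wide and 4 mm high, standing into the collar's bore to 5.6 mm from the axis, its lower face 22 mm above the collar's underside. The point is the middle of its end face.
- spindle_mid (a point): A point on the spindle's axis 100 mm above the bench. The flat's direction is not reported; at the start it faces 0.8 to 1.5 rad counter-clockwise (from above) from the rib. The collar slides 22 mm down the spindle at any angle, then its screw tip stops on the spindle's end unless it faces the flat within 0.2 to 0.5 rad. With the tip on the flat, turning the collar turns the spindle.
There are look-alikes about, which are no part of the job. What is shaped like the part that bears collar_center but brown is not meant.

How it is judged:
On the way, in this order (a step that is already met when the one before it is completed fails the run):
1. the collar is picked up clear of the bench (height (world z) of collar_center above 0.1 m), for 0.1 s.
2. the collar is on the spindle with its screw tip dropped onto the flat (horizontal distance between collar_center and spindle_top below 0.004 m and height (world z) of collar_center below 0.11 m and angle between collar_center's own z axis and vertical below 0.12 rad), for 0.1 s.
At the end, for the whole second after the job is handed in: The collar is upright on the spindle, fully down (within 2.5 mm) with the seal ring compressed, the thumb-screw over the rib (head within 10 mm sideways of the rib's line, about 17 degrees), and the fingers still hold it there (horizontal distance between collar_center and spindle_top below 0.004 m and height (world z) of collar_center below 0.1005 m and angle between collar_center's own z axis and vertical below 0.1 rad and value of joint seal below -0.0055 m and x of screw_head in the frame of drive below -0.02 m and y of screw_head in the frame of drive between -0.01 and 0.01 m and contact force between the fingers and collar above 3 N); the arm keeps its last pose, push and grip.
It fails at once if a bystander is disturbed (moved over 30 mm) (distance of any of spacer_center, pulley_center, beaker, sample, driver, brush from where it was at the start of the episode above 0.03 m).
It also fails if it takes over 54 s, if anything falls off the work surface, if the arm or the gripper's body presses on something with over 40 N, if the wrist force passes 120 N, or if a joint passes its speed limit or range.

## Working session

There is one attempt and no reset: what is moved stays moved. The work goes in short steps, Python scripts to look and compute and a tool call to move; the robot and the scene stay as the last step left them, time stands still between calls to the robot, and variables do not carry over. Pictures are saved under pics/ and viewed, at most 10 in all, crops included, and the job is handed in when it is done.

Besides the shell and the picture viewer there is one more tool, called after ">>>" in YAML: its name, and indented under it one key for each argument. drive_tool: Moves the arm, as the interface text tells. Its arguments: {"type":"object","properties":{"deltas":{"type":"array"},"gripper":{"type":"number"},"squeeze":{"type":"number"}},"required":["deltas"]}

```bash
mkdir -p pics; ls
cat > h.py <<'E'
import numpy as np, cv2
from scipy.spatial.transform import Rotation as R
from rig import sensors, eyes, ticket, robot
def ray(c,u,v):
    f=240/np.tan(np.radians(c["fov_y"])/2)
    d=np.array([(u-c["cx"])/f,-(v-c["cy"])/f,-1.])
    return np.array(c["xyz"]),R.from_quat(c["attitude"]).apply(d)
def onz(c,u,v,z):
    o,d=ray(c,u,v); return o+d*(z-o[2])/d[2]
def pix(c,p):
    f=240/np.tan(np.radians(c["fov_y"])/2)
    q=R.from_quat(c["attitude"]).inv().apply(np.array(p)-c["xyz"])
    return c["cx"]+f*q[0]/-q[2], c["cy"]-f*q[1]/-q[2]
E
python3 - <<'E'
from h import *
for n in("scene","top"):
    c=eyes.camera(n); cv2.imwrite(f"pics/{n}0.png",c["img"][:,:,::-1]); print({k:v for k,v in c.items() if k!="img"})
print(sensors.get_obs(), robot.tip_reach)
E
```

```text
pics
{'fov_y': 43.82379056622962, 'cx': 326.4030477352749, 'cy': 247.42801801422036, 'xyz': array([ 1.21191089, -0.44616623,  1.14269372]), 'attitude': array([0.2919375 , 0.15765822, 0.42562588, 0.84187825])}
{'fov_y': 42.18629340682441, 'cx': 319.09477964588103, 'cy': 237.89504955837194, 'xyz': array([0.29519416, 0.00925031, 1.60578273]), 'attitude': array([ 0.0547269 , -0.04236918, -0.70147783,  0.70932268])}
{'time': 0.1, 'q': array([-1.28848913e+00,  5.28407219e-01,  1.43375302e+00, -1.29251291e-05,
        1.18136562e+00, -1.78512983e-01]), 'joint_velocities': array([-9.50044771e-05, -2.46315841e-03, -1.28551806e-03,  2.06821241e-04,
       -5.71673033e-04, -1.69319282e-04]), 'joint_torque': array([ 2.85967126e-04, -4.40983057e+01, -1.77150679e+01,  6.35511219e-02,
        5.34050690e-02, -5.15417878e-05]), 'position': array([ 0.27775404, -0.55914772,  0.20815532]), 'tool_rot': array([ 9.73571805e-01,  2.28379083e-01, -5.61096768e-05, -9.64992195e-04]), 'ft_force': array([0.1849579 , 0.51451147, 0.38077983]), 'moment': array([ 0.00120319, -0.00768957,  0.02117689]), 'grip_force': 0.0, 'grip_width': 0.08691884795872142} 0.022
```

View pics/scene0.png

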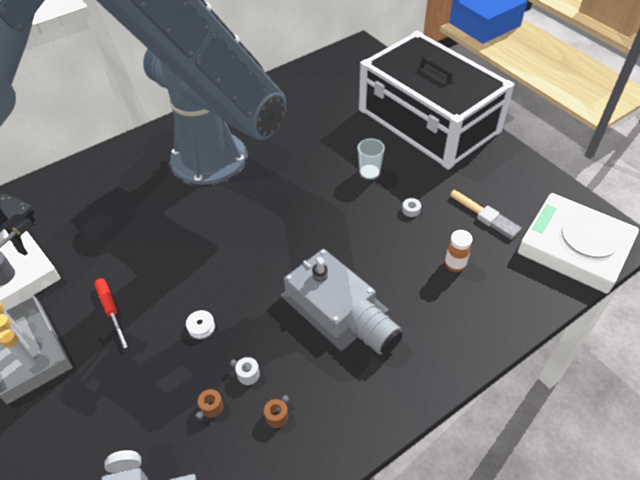

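View pics/top0.png

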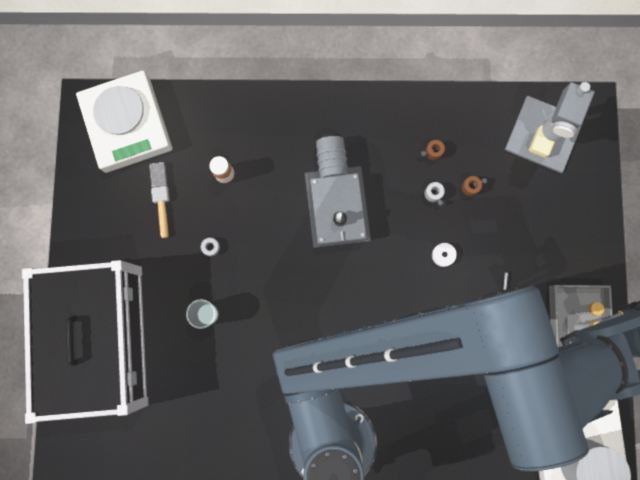

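Candidates for the collar are:
- Steel ring with a screw: scene (247,371), top (434,191).
- Two brown look-alikes with screws: scene (210,403) and (276,413).
- Plain spacer: scene (411,208).
- Pulley: scene (200,324).

I choose the steel one with the screw, at scene (247,371), and check it in a close crop.

Run:
```python
from h import *
s=cv2.imread("pics/scene0.png"); t=cv2.imread("pics/top0.png")
def crop(im,u,v,r,k): return cv2.resize(im[v-r:v+r,u-r:u+r],(k,k),interpolation=cv2.INTER_CUBIC)
a=np.hstack([crop(s,247,371,24,390),crop(t,434,194,24,390)])
cv2.imwrite("pics/c1.png",a)
b=np.hstack([crop(s,325,290,45,390),crop(t,338,210,45,390)])
cv2.imwrite("pics/c2.png",b)
```

```text
(no output)
```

View pics/c1.png

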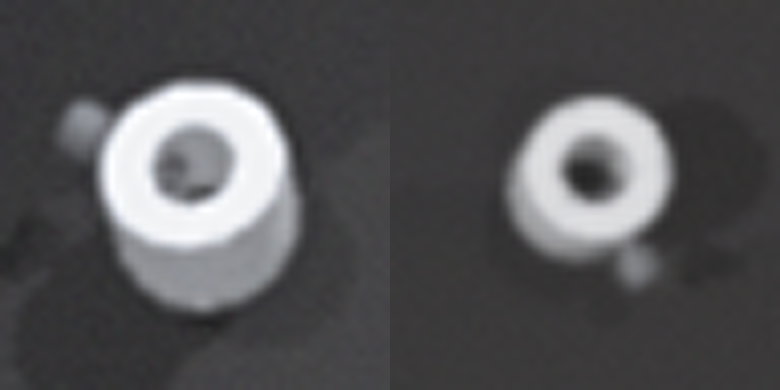

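View pics/c2.png

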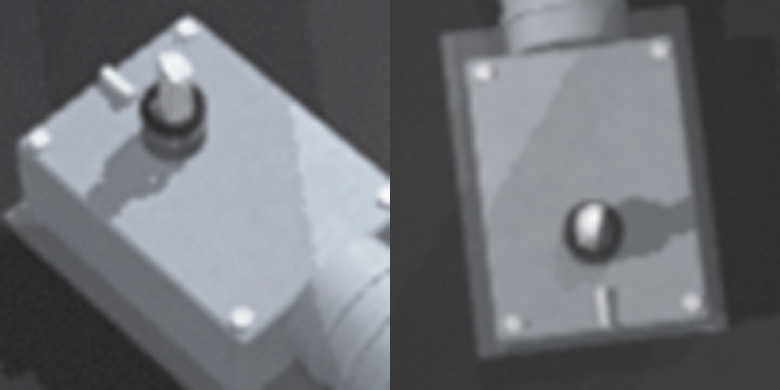

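The crop confirms the steel collar. Its top face is at scene (246.8,367.1) and top (435.5,190.7). The screw head is at scene (233.2,362.8) and top (440.4,203). The seal ring is at top (339.9,218.5), and the rib is just below it. Next I refine these with masks and triangulate.

```bash
cat >> h.py <<'E'
def tri(ca,a,cb,b):
    o1,d1=ray(ca,*a);o2,d2=ray(cb,*b)
    t=np.linalg.lstsq(np.c_[d1,-d2],o2-o1,rcond=None)[0]
    p,q=o1+d1*t[0],o2+d2*t[1]; return (p+q)/2,np.linalg.norm(p-q)
def blob(img,u,v,r,lo,hi):
    g=cv2.cvtColor(img,cv2.COLOR_RGB2GRAY)[v-r:v+r,u-r:u+r]
    g=cv2.resize(g,None,fx=8,fy=8,interpolation=cv2.INTER_CUBIC)
    m=cv2.inRange(g,lo,hi)
    cs=cv2.findContours(m,cv2.RETR_EXTERNAL,cv2.CHAIN_APPROX_NONE)[0]
    k=max(cs,key=cv2.contourArea); e=cv2.fitEllipse(cv2.convexHull(k)); f=lambda p:(u-r+(p[0]+.5)/8-.5,v-r+(p[1]+.5)/8-.5)
    return f(e[0]),(e[1][0]/8,e[1][1]/8),e[2]
E
python3 - <<'E'
from h import *
S=eyes.camera("scene");T=eyes.camera("top")
a,b=blob(S["img"],247,369,18,205,255),blob(T["img"],435,191,16,180,255)
print("collar top",a,b,tri(S,a[0],T,b[0]),onz(S,*a[0],.036),onz(T,*b[0],.036))
hs,ht=(233.2,362.8),(440.4,203)
print("head",tri(S,hs,T,ht),onz(S,*hs,.024),onz(T,*ht,.024))
r=blob(T["img"],340,219,9,0,75); print("seal top",r,onz(T,*r[0],.085))
r2=blob(S["img"],320,271,10,0,75); print("seal scene",r2,onz(S,*r2[0],.085))
# spindle top bright tip, rib in both by crop pixels
f=lambda p,u,v:(u-45+p[0]*90/390-.4,v-45+p[1]*90/390-.4)
for n,z,ps,pt in [("rib",.067,(117,85),(604,305)),("spt",.118,(174,63),(597,213))]:
    x=f(ps,325,290);y=f((pt[0]-390,pt[1]),338,210); print(n,tri(S,x,T,y),onz(S,*x,z),onz(T,*y,z))
# housing screws corners top view z~.062: 
for p in [(483,72),(660,48),(513,323),(690,302)]: print(onz(T,*f((p[0]-390,p[1]),338,210),.062))
for p in [(188,27),(40,138),(242,317)]: print(onz(S,*f(p,325,290),.062))
for n,p in [("br",(471,185)),("br2",(435,150)),("pul",(444,255))]: print(n,onz(T,*p,.03))
E
```

```text
collar top ((246.28143882751465, 366.9599838256836), (19.353052139282227, 22.401432037353516), 71.75790405273438) ((434.74925422668457, 190.53436851501465), (16.924713134765625, 17.531585693359375), 71.14546966552734) (array([ 0.63813258, -0.25661728,  0.03583889]), np.float64(0.0014307311675075746)) [ 0.63853951 -0.2560049   0.036     ] [ 0.63780664 -0.25724516  0.036     ]
head (array([ 0.6079485 , -0.27213783,  0.02523144]), np.float64(0.002211307331485728)) [ 0.60778768 -0.27095566  0.024     ] [ 0.6077534  -0.27337705  0.024     ]
seal top ((339.76902294158936, 218.25986099243164), (12.768780708312988, 13.413369178771973), 13.363788604736328) [ 0.55499452 -0.01342831  0.085     ]
seal scene ((319.22862434387207, 270.03567695617676), (13.501457214355469, 14.349860191345215), 62.5734748840332) [ 0.55705737 -0.01179005  0.085     ]
rib (array([ 0.51594648, -0.0188944 ,  0.06819117]), np.float64(0.001443316661890795)) [ 0.515488   -0.01776803  0.067     ] [ 0.51577586 -0.01955356  0.067     ]
spt (array([ 0.55956578, -0.01276206,  0.12734232]), np.float64(0.0031873886154831503)) [ 0.55425438 -0.00731476  0.118     ] [ 0.56045432 -0.01430607  0.118     ]
[0.65361978 0.05216726 0.062     ]
[ 0.66885992 -0.05132771  0.062     ]
[0.50546469 0.03284084 0.062     ]
[ 0.51873487 -0.06930897  0.062     ]
[0.50307338 0.03677954 0.062     ]
[ 0.51661908 -0.06728633  0.062     ]
[ 0.66584597 -0.0480706   0.062     ]
br [ 0.65447472 -0.35158293  0.03      ]
br2 [ 0.74665553 -0.26032617  0.03      ]
pul [ 0.47230518 -0.27948489  0.03      ]
```

>>> drive_tool:
  deltas:
    - [[28.5,-6.9,0,0,0,-0.0018],[28.5,-6.9,0,0,0,-0.0018],[28.5,-6.9,0,0,0,-0.0018],[28.5,-6.9,0,0,0,-0.0018],[28.5,-6.9,0,0,0,-0.0018],[28.5,-6.9,0,0,0,-0.0018],[28.5,-6.9,0,0,0,-0.0018],[28.5,-6.9,0,0,0,-0.0018]]
  gripper: 82
  squeeze: 50

```text
time: 0.87
position: [0.4575, -0.4067, 0.2089]
tool_rot: [0.972, 0.235, -0.0, -0.0]
ft_force: [0.2, -0.7, 1.1]
grip_width: 0.0718
grip_force: 0.0
```

>>> drive_tool:
  deltas:
    - [[28.5,-6.9,0,0,0,0],[28.5,-6.9,0,0,0,0],[28.5,-6.9,0,0,0,0],[28.5,-6.9,0,0,0,0],[28.5,-6.9,0,0,0,0],[28.5,-6.9,0,0,0,0],[28.5,-6.9,0,0,0,0],[0,0,0,0,0,0]]

```text
time: 1.53
position: [0.6157, -0.2693, 0.2088]
tool_rot: [0.971, 0.238, 0.002, -0.001]
ft_force: [0.3, -1.2, -0.0]
grip_width: 0.0713
grip_force: 0.0
```

```bash
cat >> h.py <<'E'
def go(p,psi=None):
    o=sensors.get_obs(); r=R.from_quat(o["tool_rot"]); m=r.as_matrix()
    cur=np.degrees(np.arctan2(m[1,0],m[0,0]))
    print("t",round(o["time"],2),"pos",o["position"].round(4),"psi",cur.round(2),"tilt",(np.degrees(r.apply([0,0,1])[:2])).round(2),"F",o["ft_force"].round(1),"M",o["moment"].round(2),"grip",round(o["grip_width"],4),round(o["grip_force"],1),"q6",round(o["q"][5],2))
    if p is not None: print("delta mm",(r.inv().apply(np.array(p)-o["position"])*1000).round(1), "rz", None if psi is None else -np.radians(psi-cur).round(3))
E
python3 -c "
from h import *
go([.638,-.2566,.1],27.2)"
```

```text
t 1.53 pos [ 0.6157 -0.2693  0.2088] psi 27.5 tilt [0.15 0.1 ] F [ 0.3 -1.2 -0. ] M [-0.01  0.03  0.06] grip 0.0713 0.0 q6 0.51
delta mm [ 25.3  -0.9 108.9] rz 0.005
```

>>> drive_tool:
  deltas:
    - [[12,-0.5,15,0,0,0],[13,-0.4,15,0,0,0],[0,0,20,0,0,0],[0,0,20,0,0,0],[0,0,20,0,0,0],[0,0,20,0,0,0],[0,0,10,0,0,0],[0,0,0,0,0,0]]

```text
time: 2.2
position: [0.6311, -0.2606, 0.0849]
tool_rot: [0.972, 0.235, -0.003, -0.003]
ft_force: [-0.9, -0.3, -0.8]
grip_width: 0.0713
grip_force: 0.0
```

```bash
python3 -c "
from h import *
go([.638,-.2566,.026],27.2)
S=eyes.camera('scene');T=eyes.camera('top')
f=lambda c,u,v,r:cv2.resize(c['img'][v-r:v+r,u-r:u+r,::-1],(390,390),interpolation=cv2.INTER_CUBIC)
cv2.imwrite('pics/c3.png',np.hstack([f(S,245,360,40),f(T,436,192,40)]))"
```

```text
t 2.2 pos [ 0.6311 -0.2606  0.0849] psi 27.17 tilt [-0.37  0.22] F [-0.9 -0.3 -0.8] M [-0.   -0.01  0.02] grip 0.0713 0.0 q6 0.54
delta mm [ 8.2  0.  58.9] rz -0.001
```

View pics/c3.png

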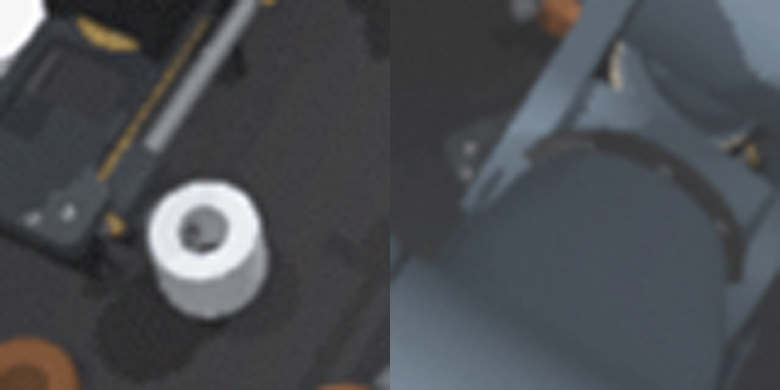

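The crop shows the collar at (210,230) in the scene half, clear of the fingers. The hand has not quite reached its x, so I correct that and settle.

>>> drive_tool:
  deltas:
    - [[0,0,0,0,0,0],[0,0,0,0,0,0]]

```text
time: 2.47
position: [0.6347, -0.2621, 0.0906]
tool_rot: [0.972, 0.235, 0.001, 0.001]
ft_force: [0.1, -0.8, -0.2]
grip_width: 0.0718
grip_force: 0.0
```

```bash
python3 -c "
from h import *
go([.638,-.2566,.026],27.2)"
```

```text
t 2.47 pos [ 0.6347 -0.2621  0.0906] psi 27.22 tilt [ 0.15 -0.09] F [ 0.1 -0.8 -0.2] M [-0.02  0.02  0.02] grip 0.0718 0.0 q6 0.54
delta mm [ 5.3 -3.6 64.6] rz 0.0
```

>>> drive_tool:
  deltas:
    - [[3,-2,5,0,0,0],[2.2,-1.6,10,0,0,0],[0,0,10,0,0,0],[0,0,10,0,0,0],[0,0,10,0,0,0],[0,0,5,0,0,0],[0,0,0,0,0,0],[0,0,0,0,0,0]]

```text
time: 3.13
position: [0.6364, -0.2557, 0.0382]
tool_rot: [0.972, 0.235, -0.0, -0.0]
ft_force: [-0.1, 0.5, -1.0]
grip_width: 0.0715
grip_force: 0.0
```

```bash
python3 -c "
from h import *
go([.638,-.2566,.026],27.2)"
```

```text
t 3.13 pos [ 0.6364 -0.2557  0.0382] psi 27.22 tilt [-0.06  0.04] F [-0.1  0.5 -1. ] M [-0.05 -0.01 -0.06] grip 0.0715 0.0 q6 0.55
delta mm [ 1.   1.6 12.2] rz 0.0
```

>>> drive_tool:
  deltas:
    - [[1,1,4,0,0,0],[0,0,4,0,0,0],[0,0,4,0,0,0],[0,0,0,0,0,0],[0,0,0,0,0,0]]

```text
time: 3.55
position: [0.6378, -0.2561, 0.0267]
tool_rot: [0.972, 0.235, -0.0, -0.0]
ft_force: [-0.2, 0.3, 0.9]
grip_width: 0.0714
grip_force: 0.0
```

>>> drive_tool:
  deltas:
    - [[0,0,0,0,0,0],[0,0,0,0,0,0],[0,0,0,0,0,0],[0,0,0,0,0,0],[0,0,0,0,0,0],[0,0,0,0,0,0]]
  gripper: 0
  squeeze: 50

```text
time: 4.05
position: [0.6381, -0.2562, 0.0271]
tool_rot: [0.972, 0.235, 0.0, 0.0]
ft_force: [0.4, -0.0, 0.4]
grip_width: 0.0393
grip_force: 0.0
```

```bash
python3 -c "
from h import *
go([.638,-.2566,.026],27.2)"
```

```text
t 4.05 pos [ 0.6381 -0.2562  0.0271] psi 27.23 tilt [ 0.01 -0.  ] F [ 0.4 -0.   0.4] M [-0.02  0.04 -0.01] grip 0.0393 0.0 q6 0.55
delta mm [-0.3  0.3  1.1] rz 0.0
```

```bash
python3 -c "
from h import *
S=eyes.camera('scene');T=eyes.camera('top')
go(None)
f=lambda c,u,v,r:cv2.resize(c['img'][v-r:v+r,u-r:u+r,::-1],(390,390),interpolation=cv2.INTER_CUBIC)
cv2.imwrite('pics/c4.png',np.hstack([f(S,245,360,40),f(T,436,192,60)]))"
```

```text
t 4.15 pos [ 0.6381 -0.2562  0.0271] psi 27.23 tilt [ 0. -0.] F [ 0.  -1.1  0.4] M [0.03 0.06 0.01] grip 0.0314 0.0 q6 0.55
```

View pics/c4.png

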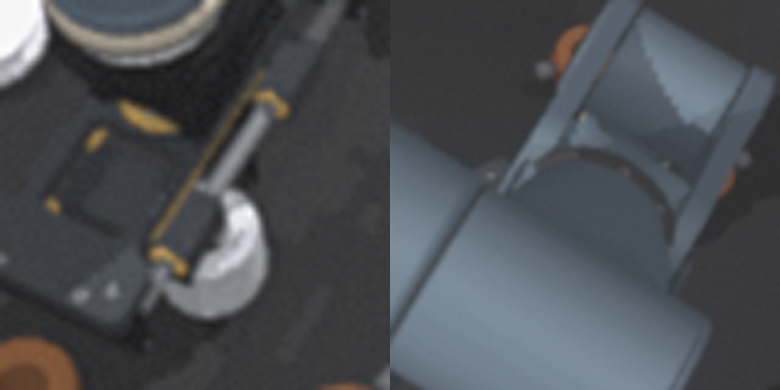

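```bash
python3 -c "
from h import *
S=eyes.camera('scene')
o=sensors.get_obs();r=R.from_quat(o['tool_rot']);go(None)
f=lambda p:tuple(np.round((np.array(pix(S,p))-[205,320])*390/80))
for n,l in dict(tcp=[0,0,0],tipc=[0,0,.022],tipP=[0,.017,.022],tipM=[0,-.017,.022],upP=[0,.017,-.03]).items(): print(n,f(o['position']+r.apply(l)))
for p in [(.638,-.2566,.036),(.638,-.2566,0),(.608,-.272,.024)]:print(f(p))
"
```

```text
t 4.2 pos [ 0.6381 -0.2562  0.0271] psi 27.23 tilt [ 0. -0.] F [-0.4  0.7 -0.8] M [-0.04 -0.03 -0.  ] grip 0.0273 0.0 q6 0.55
tcp (np.float64(203.0), np.float64(238.0))
tipc (np.float64(209.0), np.float64(262.0))
tipP (np.float64(188.0), np.float64(295.0))
tipM (np.float64(230.0), np.float64(230.0))
upP (np.float64(172.0), np.float64(238.0))
(np.float64(199.0), np.float64(229.0))
(np.float64(210.0), np.float64(268.0))
(np.float64(136.0), np.float64(210.0))
```

```bash
python3 -c "
from h import *
S=eyes.camera('scene')
o=sensors.get_obs();r=R.from_quat(o['tool_rot']);go(None)
u0,v0,w=200,320,80
im=cv2.resize(S['img'][v0:v0+60,u0:u0+w,::-1],(800,600),interpolation=cv2.INTER_CUBIC)
h=o['grip_width']/2
for l,c in [([0,0,0],(0,0,255)),([0,0,.022],(0,255,0)),([0,h,.022],(255,255,0)),([0,-h,.022],(255,0,255)),([0,h,-.03],(255,255,0)),([0,-h,-.03],(255,0,255))]:
    p=pix(S,o['position']+r.apply(l)); cv2.circle(im,(int((p[0]-u0)*10),int((p[1]-v0)*10)),4,c,-1)
cv2.imwrite('pics/c5.png',im)"
```

```text
t 4.25 pos [ 0.6381 -0.2562  0.027 ] psi 27.22 tilt [-0.  0.] F [ 0.1  0.7 -0.1] M [0.04 0.08 0.03] grip 0.0231 0.0 q6 0.55
```

View pics/c5.png

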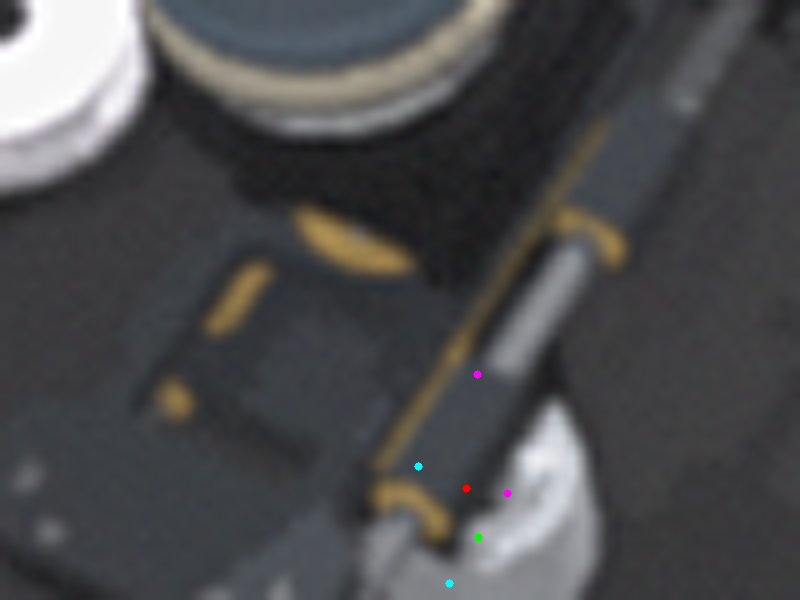

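```bash
python3 -c "
from h import *
S=eyes.camera('scene')
go(None)
r=R.from_quat([.97357,.22838,-5.6e-5,-9.6e-4]);p0=np.array([.27775,-.55915,.20816])
im=cv2.imread('pics/scene0.png')[190:280,0:120]
im=cv2.resize(im,(800,600),interpolation=cv2.INTER_CUBIC)
for l,c in [([0,0,0],(0,0,255)),([0,0,.022],(0,255,0)),([0,.0435,.022],(255,255,0)),([0,-.0435,.022],(255,0,255)),([0,.0435,-.03],(255,255,0)),([0,-.0435,-.03],(255,0,255))]:
    p=pix(S,p0+r.apply(l)); print(p);cv2.circle(im,(int(p[0]*800/120),int((p[1]-190)*600/90)),3,c,-1)
cv2.imwrite('pics/c6.png',im)"
```

```text
t 4.3 pos [ 0.6381 -0.2562  0.027 ] psi 27.23 tilt [-0. -0.] F [0.1 0.  0.1] M [-0.04 -0.02 -0.02] grip 0.0191 0.0 q6 0.55
(np.float64(7.379420825225225), np.float64(275.05540405097446))
(np.float64(12.201532788039003), np.float64(281.56934974350196))
(np.float64(-4.573632748752971), np.float64(297.84780692186564))
(np.float64(28.31649308868549), np.float64(265.93154929320167))
(np.float64(-17.05875602669721), np.float64(282.39218584000054))
(np.float64(17.482181037062105), np.float64(249.99677545152772))
```

View pics/c6.png

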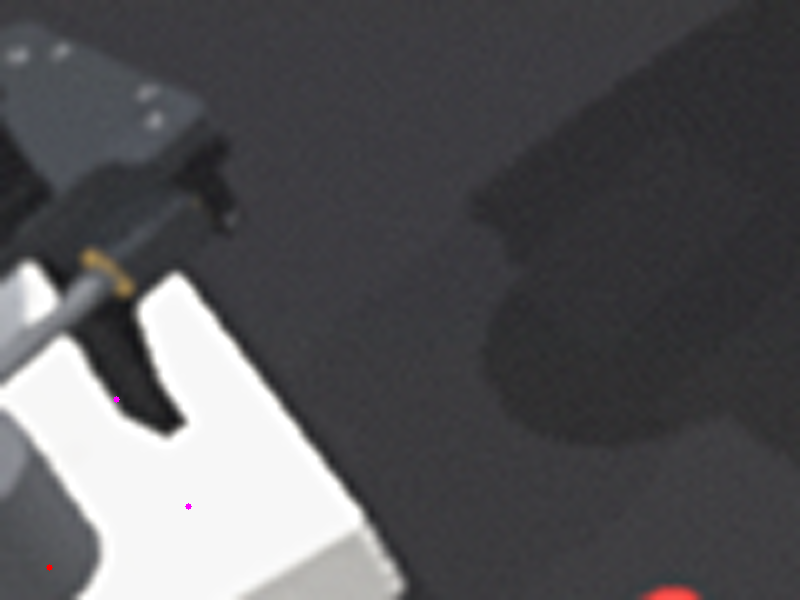

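The crop shows the real fingertip at (168,432), against a predicted (188,506). The tips sit about 30 mm higher than the reported pose implies, so they closed above the collar without touching it. I open the gripper and descend carefully by feel.

>>> drive_tool:
  deltas:
    - [[0,0,0,0,0,0],[0,0,0,0,0,0],[0,0,0,0,0,0],[0,0,0,0,0,0],[0,0,0,0,0,0],[0,0,0,0,0,0],[0,0,0,0,0,0],[0,0,0,0,0,0]]
  gripper: 82

```text
time: 4.97
position: [0.6381, -0.2562, 0.027]
tool_rot: [0.972, 0.235, 0.0, -0.0]
ft_force: [0.4, 0.4, -0.7]
grip_width: 0.0646
grip_force: 0.0
```

>>> drive_tool:
  deltas:
    - [[0,0,4,0,0,0],[0,0,4,0,0,0],[0,0,4,0,0,0],[0,0,4,0,0,0],[0,0,0,0,0,0]]

```text
time: 5.38
position: [0.6372, -0.2557, 0.0096]
tool_rot: [0.972, 0.235, -0.001, -0.001]
ft_force: [-0.5, 0.2, -0.3]
grip_width: 0.0712
grip_force: 0.0
```

>>> drive_tool:
  deltas:
    - [[0,0,2,0,0,0],[0,0,2,0,0,0],[0,0,2,0,0,0],[0,0,0,0,0,0],[0,0,0,0,0,0]]

```text
time: 5.8
position: [0.638, -0.2562, 0.0049]
tool_rot: [0.972, 0.235, -0.0, -0.0]
ft_force: [-0.1, 0.3, 0.5]
grip_width: 0.0713
grip_force: 0.0
```

```bash
python3 -c "
from h import *
go([.638,-.2566,-.007],27.2)"
```

```text
t 5.8 pos [ 0.638  -0.2562  0.0049] psi 27.23 tilt [-0.01  0.01] F [-0.1  0.3  0.5] M [ 0.01 -0.02  0.  ] grip 0.0713 0.0 q6 0.55
delta mm [-0.2  0.4 11.9] rz 0.001
```

>>> drive_tool:
  deltas:
    - [[0,0,1.5,0,0,0],[0,0,1.5,0,0,0],[0,0,1.5,0,0,0],[0,0,1.5,0,0,0],[0,0,0,0,0,0]]

```text
time: 6.22
position: [0.6378, -0.2561, -0.0014]
tool_rot: [0.972, 0.235, -0.0, -0.0]
ft_force: [-0.1, 0.1, -0.9]
grip_width: 0.0714
grip_force: 0.0
```

>>> drive_tool:
  deltas:
    - [[0,0,1.5,0,0,0],[0,0,1.5,0,0,0],[0,0,0,0,0,0]]

```text
time: 6.47
position: [0.6379, -0.2561, -0.0043]
tool_rot: [0.972, 0.235, -0.0, -0.0]
ft_force: [-0.8, 0.2, -0.2]
grip_width: 0.0711
grip_force: 0.0
```

>>> drive_tool:
  deltas:
    - [[0,0,0,0,0,0],[0,0,0,0,0,0],[0,0,0,0,0,0],[0,0,0,0,0,0],[0,0,0,0,0,0],[0,0,0,0,0,0]]
  gripper: 0
  squeeze: 50

```text
time: 6.97
position: [0.6383, -0.2564, -0.0039]
tool_rot: [0.972, 0.235, 0.0, 0.0]
ft_force: [-0.4, -1.1, -0.1]
grip_width: 0.0454
grip_force: 50.0
```

```bash
python3 -c "
from h import *
go(None)"
```

```text
t 6.97 pos [ 0.6383 -0.2564 -0.0039] psi 27.23 tilt [ 0.02 -0.02] F [-0.4 -1.1 -0.1] M [-0.04 -0.06  0.04] grip 0.0454 50.0 q6 0.55
```

>>> drive_tool:
  deltas:
    - [[0,0,-6,0,0,0],[0,0,-14,0,0,0],[0,0,-22,0,0,0],[0,0,-28,0,0,0],[0,0,-28,0,0,0],[0,0,-24,0,0,0],[0,0,-14,0,0,0],[0,0,-8,0,0,0]]

```text
time: 7.63
position: [0.6394, -0.2568, 0.1441]
tool_rot: [0.972, 0.235, 0.002, 0.002]
ft_force: [-0.3, -0.3, -2.9]
grip_width: 0.0451
grip_force: 50.0
```

>>> drive_tool:
  deltas:
    - [[0,0,0,0,0,-0.1],[0,0,0,0,0,-0.1],[0,0,0,0,0,-0.1],[0,0,0,0,0,-0.1],[0,0,0,0,0,-0.1],[0,0,0,0,0,-0.1],[0,0,0,0,0,-0.1],[0,0,0,0,0,-0.1]]

```text
time: 8.3
position: [0.6373, -0.2557, 0.1397]
tool_rot: [0.802, 0.597, -0.0, -0.001]
ft_force: [-0.6, 0.1, -2.0]
grip_width: 0.0454
grip_force: 50.0
```

```bash
python3 -c "
from h import *
go([.556,-.0128,.140],73)"
```

```text
t 8.3 pos [ 0.6373 -0.2557  0.1397] psi 73.35 tilt [-0.1   0.06] F [-0.6  0.1 -2. ] M [-0.03 -0.06  0.01] grip 0.0454 50.0 q6 -0.25
delta mm [ 209.4 -147.5    0. ] rz 0.006
```

>>> drive_tool:
  deltas:
    - [[10,-7,0,0,0,0],[20,-14,0,0,0,0],[25,-18,0,0,0,0],[25,-18,0,0,0,0],[25,-18,0,0,0,0],[25,-18,0,0,0,0],[25,-18,0,0,0,0],[20,-14,0,0,0,0]]

```text
time: 8.97
position: [0.5668, -0.0491, 0.14]
tool_rot: [0.804, 0.594, -0.001, -0.002]
ft_force: [-0.5, 0.4, -2.0]
grip_width: 0.0457
grip_force: 50.0
```

>>> drive_tool:
  deltas:
    - [[15,-10,0,0,0,0],[10,-7,0,0,0,0],[5,-3,0,0,0,0],[2,-1,0,0,0,0],[0,0,0,0,0,0],[0,0,0,0,0,0],[0,0,0,0,0,0],[0,0,0,0,0,0]]

```text
time: 9.63
position: [0.5591, -0.0167, 0.14]
tool_rot: [0.804, 0.595, 0.0, 0.0]
ft_force: [0.1, 0.8, -2.2]
grip_width: 0.0454
grip_force: 50.0
```

```bash
python3 -c "
from h import *
S=eyes.camera('scene')
go([.556,-.0128,.140],73)
im=cv2.resize(S['img'][220:310,265:385,::-1],(800,600),interpolation=cv2.INTER_CUBIC)
o=sensors.get_obs();r=R.from_quat(o['tool_rot'])
c=o['position']+[0,0,.022]
for dz,col in [(.018,(0,0,255)),(-.018,(0,255,0))]:
    for a in np.arange(0,6.28,.3):
        p=pix(S,c+[.023*np.cos(a),.023*np.sin(a),dz]); cv2.circle(im,(int((p[0]-265+.5)*6.667),int((p[1]-220+.5)*6.667)),1,col,-1)
cv2.imwrite('pics/d1.png',im)"
```

```text
t 9.68 pos [ 0.559  -0.0165  0.1399] psi 72.99 tilt [ 0.01 -0.01] F [ 0.   0.1 -2.2] M [-0.05 -0.01 -0.01] grip 0.0451 50.0 q6 0.07
delta mm [ 2.7 -4.  -0.1] rz -0.0
```

View pics/d1.png

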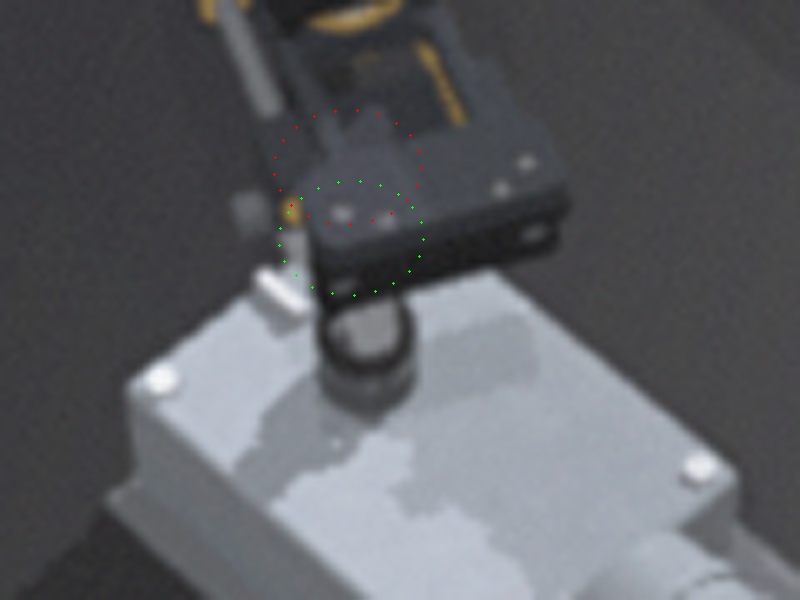

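The screw head is at (250,212), pointing left as planned, and the collar's left edge is at about (280,240), matching the prediction. Now I centre over the spindle and descend by feel.

>>> drive_tool:
  deltas:
    - [[1.4,-1.8,0,0,0,0],[1.3,-1.8,0,0,0,0],[0,0,5,0,0,0],[0,0,5,0,0,0],[0,0,5,0,0,0],[0,0,5,0,0,0],[0,0,0,0,0,0],[0,0,0,0,0,0]]

```text
time: 10.35
position: [0.5557, -0.0119, 0.1194]
tool_rot: [0.804, 0.595, -0.0, -0.001]
ft_force: [-0.2, 0.4, -2.7]
grip_width: 0.0457
grip_force: 50.0
```

```bash
python3 -c "
from h import *
go([.5564,-.0128,.120],73)"
```

```text
t 10.35 pos [ 0.5557 -0.0119  0.1194] psi 73.06 tilt [-0.08  0.02] F [-0.2  0.4 -2.7] M [ 0.02 -0.04 -0.05] grip 0.0457 50.0 q6 0.07
delta mm [-0.6  1.  -0.6] rz 0.001
```

>>> drive_tool:
  deltas:
    - [[-0.3,0.5,1,0,0,0],[0,0,1.5,0,0,0],[0,0,1.5,0,0,0],[0,0,1.5,0,0,0],[0,0,1,0,0,0],[0,0,0,0,0,0]]

```text
time: 10.85
position: [0.5563, -0.0124, 0.1133]
tool_rot: [0.804, 0.595, -0.0, -0.0]
ft_force: [-0.3, -0.5, -2.1]
grip_width: 0.0453
grip_force: 50.0
```

>>> drive_tool:
  deltas:
    - [[0,0,1,0,0,0],[0,0,1,0,0,0],[0,0,1,0,0,0],[0,0,0,0,0,0]]

```text
time: 11.18
position: [0.5563, -0.0124, 0.1103]
tool_rot: [0.804, 0.595, -0.0, -0.0]
ft_force: [-0.5, -0.3, -2.7]
grip_width: 0.0455
grip_force: 50.0
```

```bash
python3 -c "
from h import *
go([.5564,-.0128,.110],73)"
```

```text
t 11.18 pos [ 0.5563 -0.0124  0.1103] psi 73.06 tilt [-0.02  0.01] F [-0.5 -0.3 -2.7] M [-0.04 -0.04  0.04] grip 0.0455 50.0 q6 0.07
delta mm [-0.3  0.2  0.3] rz 0.001
```

>>> drive_tool:
  deltas:
    - [[0,0,2,0,0,0],[0,0,2,0,0,0],[0,0,2,0,0,0],[0,0,2,0,0,0],[0,0,2,0,0,0],[0,0,2,0,0,0],[0,0,2,0,0,0],[0,0,0,0,0,0]]

```text
time: 11.85
position: [0.5561, -0.0124, 0.0961]
tool_rot: [0.804, 0.595, -0.0, -0.0]
ft_force: [-0.2, 0.2, -1.8]
grip_width: 0.0456
grip_force: 50.0
```

```bash
python3 -c "
from h import *
go([.5564,-.0128,.092],73)"
```

```text
t 11.85 pos [ 0.5561 -0.0124  0.0961] psi 73.06 tilt [-0.05  0.01] F [-0.2  0.2 -1.8] M [-0.02 -0.03 -0.02] grip 0.0456 50.0 q6 0.07
delta mm [-0.3  0.4  4.1] rz 0.001
```

>>> drive_tool:
  deltas:
    - [[0,0,1,0,0,0],[0,0,1,0,0,0],[0,0,1,0,0,0],[0,0,1,0,0,0],[0,0,0,0,0,0]]

```text
time: 12.27
position: [0.5563, -0.0124, 0.0924]
tool_rot: [0.804, 0.595, -0.0, -0.0]
ft_force: [0.8, -0.3, -2.1]
grip_width: 0.0452
grip_force: 50.0
```

>>> drive_tool:
  deltas:
    - [[0,0,1,0,0,0],[0,0,1,0,0,0],[0,0,0,0,0,0]]

```text
time: 12.52
position: [0.5564, -0.0125, 0.0904]
tool_rot: [0.804, 0.595, -0.0, -0.0]
ft_force: [0.0, -0.3, -2.3]
grip_width: 0.0453
grip_force: 50.0
```

```bash
python3 -c "
from h import *
go([.5564,-.0128,.092],73)"
```

```text
t 12.52 pos [ 0.5564 -0.0125  0.0904] psi 73.06 tilt [-0.02  0.01] F [ 0.  -0.3 -2.3] M [-0.03 -0.05 -0.06] grip 0.0453 50.0 q6 0.07
delta mm [-0.3  0.1 -1.6] rz 0.001
```

>>> drive_tool:
  deltas:
    - [[0,0,1,0,0,0],[0,0,1,0,0,0],[0,0,0,0,0,0]]

```text
time: 12.77
position: [0.5563, -0.0125, 0.0884]
tool_rot: [0.804, 0.595, -0.0, -0.0]
ft_force: [0.9, 0.8, -2.8]
grip_width: 0.0456
grip_force: 50.0
```

>>> drive_tool:
  deltas:
    - [[0,0,1,0,0,0],[0,0,1,0,0,0],[0,0,0,0,0,0]]

```text
time: 13.02
position: [0.5563, -0.0124, 0.0863]
tool_rot: [0.804, 0.595, -0.0, -0.0]
ft_force: [1.6, 0.1, -2.3]
grip_width: 0.0454
grip_force: 50.0
```

```bash
python3 -c "
from h import *
go([.5564,-.0128,.092],73)"
```

```text
t 13.02 pos [ 0.5563 -0.0124  0.0863] psi 73.06 tilt [-0.03  0.01] F [ 1.6  0.1 -2.3] M [-0.02 -0.07  0.04] grip 0.0454 50.0 q6 0.07
delta mm [-0.3  0.2 -5.7] rz 0.001
```

>>> drive_tool:
  deltas:
    - [[0,0,0,0,0,0.06],[0,0,0,0,0,0.08],[0,0,0,0,0,0.08],[0,0,0,0,0,0.08],[0,0,0,0,0,0.08],[0,0,0,0,0,0.08],[0,0,0,0,0,0.08],[0,0,0,0,0,0.08]]

```text
time: 13.68
position: [0.5566, -0.0127, 0.0866]
tool_rot: [0.947, 0.32, 0.0, 0.0]
ft_force: [-0.3, -1.3, -2.5]
grip_width: 0.0455
grip_force: 50.0
```

```bash
python3 -c "
from h import *
go([.5564,-.0128,.086],7.5)"
```

```text
t 13.68 pos [ 0.5566 -0.0127  0.0866] psi 37.33 tilt [ 0.01 -0.03] F [-0.3 -1.3 -2.5] M [-0.3  -0.04 -0.03] grip 0.0455 50.0 q6 0.7
delta mm [-0.2 -0.   0.6] rz 0.521
```

>>> drive_tool:
  deltas:
    - [[0,0,0,0,0,0.08],[0,0,0,0,0,0.08],[0,0,0,0,0,0.08],[0,0,0,0,0,0.08],[0,0,0,0,0,0.08],[0,0,0,0,0,0.08],[0,0,0,0,0,0.08],[0,0,0,0,0,0.06]]

```text
time: 14.35
position: [0.5556, -0.0128, 0.0865]
tool_rot: [1.0, 0.016, -0.001, 0.0]
ft_force: [-1.1, -1.1, -1.0]
grip_width: 0.0454
grip_force: 50.0
```

>>> drive_tool:
  deltas:
    - [[0,0,0,0,0,0],[0,0,0,0,0,-0.05],[0,0,0,0,0,-0.05],[0,0,0,0,0,0]]

```text
time: 14.68
position: [0.556, -0.0126, 0.0865]
tool_rot: [0.998, 0.069, -0.0, 0.0]
ft_force: [-1.7, -1.4, -2.1]
grip_width: 0.0457
grip_force: 50.0
```

```bash
python3 -c "
from h import *
go([.5564,-.0128,.076],7.5)"
```

```text
t 14.68 pos [ 0.556  -0.0126  0.0865] psi 7.89 tilt [-0.05 -0.01] F [-1.7 -1.4 -2.1] M [-0.21  0.22  0.02] grip 0.0457 50.0 q6 1.21
delta mm [ 0.4  0.2 10.5] rz 0.007
```

Now I press down slowly.

>>> drive_tool:
  deltas:
    - [[0,0,1,0,0,0],[0,0,1,0,0,0],[0,0,1,0,0,0],[0,0,1,0,0,0],[0,0,0,0,0,0]]

```text
time: 15.1
position: [0.5563, -0.0127, 0.0827]
tool_rot: [0.998, 0.068, -0.0, 0.0]
ft_force: [-3.3, -3.2, 1.7]
grip_width: 0.0453
grip_force: 50.0
```

>>> drive_tool:
  deltas:
    - [[0,0,1,0,0,0],[0,0,1,0,0,0],[0,0,1,0,0,0],[0,0,0,0,0,0]]

```text
time: 15.43
position: [0.5564, -0.0127, 0.0796]
tool_rot: [0.998, 0.068, -0.0, 0.0]
ft_force: [-4.1, -2.7, 4.7]
grip_width: 0.0454
grip_force: 50.0
```

>>> drive_tool:
  deltas:
    - [[0,0,1,0,0,0],[0,0,1,0,0,0],[0,0,1,0,0,0],[0,0,0,0,0,0]]

```text
time: 15.77
position: [0.5564, -0.0127, 0.0768]
tool_rot: [0.998, 0.068, -0.0, 0.0]
ft_force: [-4.1, -4.9, 5.2]
grip_width: 0.0455
grip_force: 50.0
```

```bash
python3 -c "
from h import *
go([.5564,-.0128,.076],7.5)"
```

```text
t 15.77 pos [ 0.5564 -0.0127  0.0768] psi 7.76 tilt [-0.   -0.03] F [-4.1 -4.9  5.2] M [-0.62  0.73  0.05] grip 0.0455 50.0 q6 1.21
delta mm [0.  0.1 0.8] rz 0.004
```

>>> drive_tool:
  deltas:
    - [[-0.3,0.3,0.5,0,0,0],[0,0,0.5,0,0,0],[0,0,0.5,0,0,0],[0,0,0,0,0,0]]

```text
time: 16.1
position: [0.5564, -0.0127, 0.076]
tool_rot: [0.998, 0.068, 0.0, 0.0]
ft_force: [-4.3, -3.0, 10.1]
grip_width: 0.0454
grip_force: 50.0
```

>>> drive_tool:
  deltas:
    - [[0,0,0.5,0,0,0],[0,0,0.5,0,0,0],[0,0,0,0,0,0]]

```text
time: 16.35
position: [0.5564, -0.0128, 0.0759]
tool_rot: [0.998, 0.068, 0.001, 0.0]
ft_force: [-5.9, -1.7, 16.3]
grip_width: 0.0458
grip_force: 50.0
```

```bash
python3 -c "
from h import *
go([.5564,-.0128,.076],7.5)"
```

```text
t 16.35 pos [ 0.5564 -0.0128  0.0759] psi 7.75 tilt [ 0.06 -0.01] F [-5.9 -1.7 16.3] M [-0.31  0.99 -0.02] grip 0.0458 50.0 q6 1.21
delta mm [-0.1  0.  -0.1] rz 0.004
```

It has hit the hard stop at the expected height. I check the screw direction before handing in.

```bash
python3 -c "
from h import *
S=eyes.camera('scene')
go(None)
im=cv2.resize(S['img'][225:315,265:385,::-1],(800,600),interpolation=cv2.INTER_CUBIC)
a=np.radians(187.5)
p=pix(S,[.5564+.038*np.cos(a),-.0128+.038*np.sin(a),.104]); cv2.circle(im,(int((p[0]-264.5)*6.667),int((p[1]-224.5)*6.667)),4,(0,0,255),-1)
cv2.imwrite('pics/d2.png',im)"
```

```text
t 16.4 pos [ 0.5564 -0.0127  0.0759] psi 7.76 tilt [ 0.06 -0.01] F [-5.3 -2.8 15.6] M [-0.31  1.06  0.02] grip 0.0452 50.0 q6 1.21
```

View pics/d2.png

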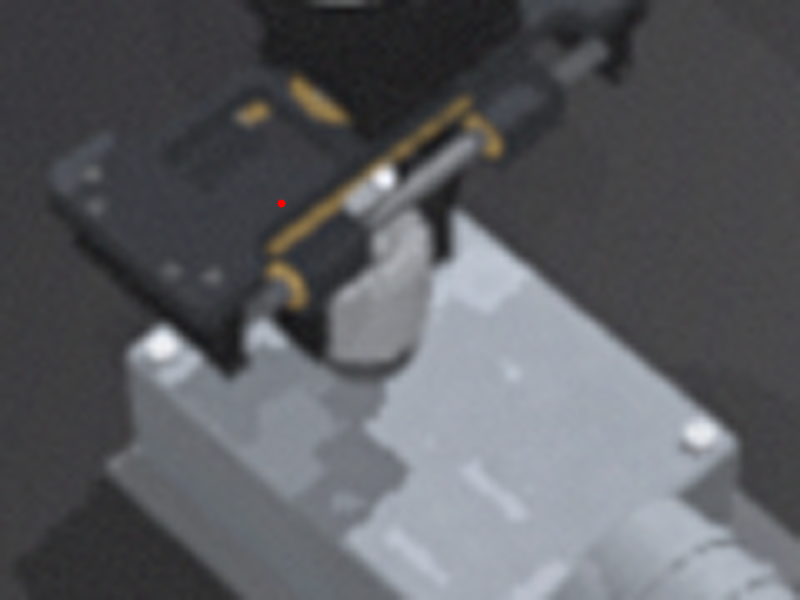

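The collar is fully down with its wall visible at (380,310). The screw head is hidden under the gripper body, as expected for a screw pointing at the rib (predicted at (281,203)), and nothing sticks out elsewhere. I hand in.

```bash
python3 -c "
from h import *
print(ticket.hand_in())"
```

```text
the job is handed in; nothing more can be done
None
```

I handed the job in with the collar on the spindle, pressed to its hard stop against the seal ring and still gripped at 50 N; the tool angle puts the screw over the rib, but the head was hidden under the gripper, so I couldn't see it there.

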